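# Rack the power bank from the top of the pile

### The arm

A 6-joint arm with a two-finger parallel gripper is mounted at the origin on a cart in front of the work surface, level with it; the furniture and walls round the work are solid. World frame = base frame: x ahead of the robot, y to its left, z up, the work surface at z = 0. Lengths are in m, angles in rad, forces in N, time in s.
With the tool pointing down it reaches from about 0.375 to 0.9 m from the base axis. Payload 3.1 kg.
Tool frame: the origin (TCP) lies between the finger pads; the fingertips stand robot.finger_overhang ahead of it and the grasp point (between the pads) lies 3 mm ahead of it (robot.finger_overhang is the distance from the TCP to the fingertips, in m); z points along the fingers, y is the line along which they close (so a half turn about z gives the same grasp; the last joint's range is limited). The gripper opens to 87 mm and grips with 3 to 60 N. Pads are 19 mm wide; open, the fingers measure 117 mm over their backs; the gripper's body (75 mm by 190 mm) begins 51 mm behind the grasp point.
Start: joints at [0.951, 0.527, 1.433, -0, 1.181, -0.178], TCP at [0.267, 0.565, 0.245] pointing down, gripper open.
Joint ranges: [-3.08, 3.08], [-0.75, 2.2], [0.22, 2.44], [-1.43, 4.57], [0, 2.65], [-2.85, 2.85]. Speed limits (rad/s): [2.79, 2.79, 3.14, 3.14, 3.14, 3.14].

### API

Orientations are given as a unit quaternion [x, y, z, w].
In Python, from rig import get_obs, vision, hand_in, nets, robot gives the robot as it stands.
- The arm moves only by the tool apply_moves, never from a script. Its argument "series" is a list of rows, each an object with "offset": the shift along the world's x, y, z in cm, a list of three; "rot": the turn, a rotation vector about the world's x, y, z in degrees, a list of three. A call has 1 to 20 rows; each row is the pose to reach, as a shift and turn from the pose commanded when the call began; what a row does not reach only later rows make up. A row lasts 1/10 s, in which the tool goes at most 50 mm and 8.59 degrees, less where a joint would pass 70% of its speed; a pose out of reach is approached as far as the arm can. A call with a gripper value outside its range is refused whole. "hand" is the opening, from 0 (shut) to 1 (fully open), set as the call begins (left out, the last holds). The fingers move at their own pace and stop on an object; "newtons" is the grip in N (left out, the last holds). Time passes only in rows, so rows that repeat a pose let the fingers close. It gives the time, the measured TCP pose, the force, the opening and the grip force at its end, in the units of the state.
- get_obs(): the state, without advancing time (a new reading comes with each control period).
- vision.camera(name): name is "scene" or "top" or "wrist"; returns the picture (480x640x3 uint8, red, green, blue); there is no depth.
- vision.calibration(name): a dict with "K" (3x3 intrinsics, pixels), "k1" (the pictures are not rectified: a ray, as slopes to the right and down, at radius r is drawn at 1 + k1 r^2 times it, then the intrinsics apply), "R" (3x3) and "t" (3): a world point X has camera coordinates R X + t. Camera axes: x right, y down, z forward; pixel columns grow to the right and rows downward; lengths in m; the calibration is good to about 2 mm. A picture is of the moment at which its call begins: read the wrist's pose just before it. calibration takes no time and is no camera call; for the wrist camera it gives the pose at the moment of the call.
- hand_in(): hands the job in; it is judged then, once.
Trained networks look in the newest picture that a camera, given by its name, has taken for a name from the list of things; names that differ only in an ending like _2 or _b are one class to them, and where a whole thing is asked for, a point or a joint stands for the part that bears it (a point fixed in the world has none). Each returns a list of dicts, best first, with "conf" (0 to 1); they miss things now and then, are a little off and sometimes report something else, mostly with a low value. They report only what shows in the picture. A call takes as long as a camera call.
- nets.search_frame(camera, query): "centre" ([x, y, z] in m, in world coordinates, good to about 4 mm: the middle of the surface that is visible of it).
- nets.spot_point(camera, query): "centre" ([x, y, z] in m, in world coordinates, good to about 4 mm: a listed point, or the origin of a listed thing).
The state is a dict: "time": time; "q": joint angles; "joint_velocities": joint speeds; "joint_torque": joint torques, N m; "position": TCP position; "tool_rot": TCP orientation; "ft_force": force on the tool from outside, world axes, zero at the start; "moment": the same for the moment, N m; "grip_width": finger opening in m; "grip_force": force on a finger pad.
Only numpy, scipy, OpenCV 4.12 (cv2) and the standard library are available. Lean on these libraries where they do the work, as an engineer would, in place of code of your own. Each camera call takes 0.05 s, during which the arm holds its last target. There are 200 camera calls.

### The job

Take the white power bank that lies flat on top of the notebook-and-carton pile, leaving the rest of the pile where it is, stand it on one of its small ends on the open bench and let go of it there. Then take it again another way (in the rack there is no room for fingers beside its narrow sides) and stand it on its end on the green pad in the empty bay of the charging rack, in the middle of the bay with its broad faces squarely to the open front and back. Do not drop it or topple it, and do not disturb the two power banks already in the rack.

Things in the scene. Friction and masses are not known exactly. Their poses are not given: they have to be found in the camera images.
- power_bank: White box-shaped power bank, 26 mm thick (its x axis), 62 mm wide (its y axis), 112 mm long (its z axis), 0.15 to 0.27 kg. Origin: the centre of one of its small (26x62) ends; z runs from there along its length to the other end. At the start it lies flat on the notebook, x axis up, its top 26 mm above the notebook's cover. Either end may be down when it stands.
- bank_mid (a point): The middle of that power bank, 56 mm from each small end.
- notebook: Dark blue notebook lying loose on the carton, 138 mm (its x) by 88 mm (y from -46 to +42 mm), cover 11 mm above its underside (spiral along one long edge 14 mm). Origin: middle of its underside. About 0.2 kg. It sticks out 9 to 19 mm on both long sides of the power bank, so fingers beside the power bank have the cover right below them. To be left where it is.
- carton: Brown carton at the bottom of the pile, loose on the bench, 80 mm (its x) by 120 mm (its y), 55 mm high, about 0.45 kg. Origin: centre of its underside. The bench between the pile (right) and the rack (left), about x = 0.45, y = 0.02, is always clear. To be left where it is.
- rack: Charging rack, fixed: grey base 70 mm (x, front to back) by 248 mm (y), 12 mm high, with four blue upright dividers, each 5 mm thick, 60 mm front to back, top 117 mm above the bench. They make three bays along y (centres y = -81, 0, +81 mm), each 76 mm wide inside, open at front, back and top. Origin: centre of the base's underside; x points to the back, away from the robot.
- charge_pad: Green pad, fixed, 50 mm (x) by 62 mm (y), 2 mm thick, in the middle of the rack's empty bay (any of the three). Origin: centre of its underside, 12 mm above the bench; top 14 mm above the bench. Axes as the rack's. A power bank's 26 mm goes along x, its 62 mm along y: its narrow sides then have 7 mm to each divider, too little for fingers.
- bank_b: A like white power bank (26x62x112 mm) standing loose on its end in one of the other bays, directly on the base. Origin: centre of its underside. To be left alone.
- bank_c: Another like white power bank, standing loose in the remaining bay. Origin: centre of its underside. To be left alone.

How it is judged:
On the way:
1. the power bank stands on one small end on the open bench, let go (angle between the z axis of power_bank and the z axis of rack, either way round below 0.1 rad and height (world z) of bank_mid between 0.05 and 0.062 m and contact force between power_bank and the fingers below 0.1 N and linear speed of power_bank below 0.03 m/s and angular speed of power_bank below 0.2 rad/s), for 0.3 s.
At the end, for the whole second after the job is handed in: The power bank stands at rest on a small end (within 0.1 rad) on the green pad, within 15 mm of its centre front to back and 12 mm sideways, broad faces square to front and back within 0.2 rad, let go. Carton and notebook moved less than 25 mm, the other power banks less than 15 mm (angle between the z axis of power_bank and the z axis of rack, either way round below 0.1 rad and angle between the x axis of power_bank and the x axis of rack, either way round below 0.2 rad and x of bank_mid in the frame of charge_pad between -0.015 and 0.015 m and y of bank_mid in the frame of charge_pad between -0.012 and 0.012 m and z of bank_mid in the frame of charge_pad between 0.053 and 0.063 m and linear speed of power_bank below 0.03 m/s and angular speed of power_bank below 0.2 rad/s and distance of each of carton, notebook from where it was at the start of the episode below 0.025 m and distance of each of bank_b, bank_c from where it was at the start of the episode below 0.015 m); the robot touches nothing.
It fails at once if the carton or the notebook is shifted by more than 25 mm (distance of any of carton, notebook from where it was at the start of the episode above 0.025 m).
It fails at once if a power bank already in the rack is shifted by more than 15 mm or tipped by more than 0.2 rad (distance of any of bank_b, bank_c from where it was at the start of the episode above 0.015 m or angle between any of bank_b, bank_c's own z axis and vertical above 0.2 rad).
It fails at once if the power bank falls or topples out of the fingers (faster than 0.6 m/s while they do not hold it) (linear speed of power_bank above 0.6 m/s and contact force between power_bank and the fingers below 0.1 N).
It also fails if it takes over 72 s, if anything falls off the work surface, if the arm or the gripper's body presses on something with over 40 N, if the wrist force passes 120 N, or if a joint passes its speed limit or range.

## Working session

There is one attempt and no reset: what is moved stays moved. The work goes in short steps, Python scripts to look and compute and a tool call to move; the robot and the scene stay as the last step left them, time stands still between calls to the robot, and variables do not carry over. Pictures are saved under pics/ and viewed, at most 10 in all, crops included, and the job is handed in when it is done.

Besides the shell and the picture viewer there is one more tool, called after "Request:" in YAML: its name, and indented under it one key for each argument. apply_moves: Moves the arm, as the interface text tells. Its arguments: {"type":"object","properties":{"series":{"type":"array"},"hand":{"type":"number"},"newtons":{"type":"number"}},"required":["series"]}

```bash
ls; mkdir -p pics; cat > h.py <<'E'
import numpy as np, cv2
from rig import get_obs, vision, hand_in, nets, robot
from scipy.spatial.transform import Rotation as Ro
def snap(cam,name):
    im=vision.camera(cam); cv2.imwrite(f'pics/{name}.png',cv2.cvtColor(im,cv2.COLOR_RGB2BGR)); return im
def ray(c,px):
    K=np.array(c['K']);u=(np.array(px,float)-K[:2,2])/[K[0,0],K[1,1]]
    s=u.copy()
    for _ in range(20): s=u/(1+c['k1']*(s@s))
    R=np.array(c['R']);t=np.array(c['t'])
    return -R.T@t, R.T@np.array([s[0],s[1],1])
def onz(c,px,z):
    o,d=ray(c,px); return o+d*(z-o[2])/d[2]
def proj(c,X):
    p=np.array(c['R'])@X+np.array(c['t']);s=p[:2]/p[2];s=s*(1+c['k1']*(s@s));K=np.array(c['K'])
    return s*[K[0,0],K[1,1]]+K[:2,2]
E
python3 - <<'E'
from h import *
o=get_obs();print(o); print(robot.finger_overhang)
for cam in ['top','scene']:
    snap(cam,cam+'0')
    for q in ['power_bank','notebook','carton','rack','charge_pad']:
        for f in (nets.search_frame,nets.spot_point):
            print(cam,q,f.__name__,[(np.round(d['centre'],3).tolist(),round(d['conf'],2)) for d in f(cam,q)[:4]])
    print(cam,[(d['centre'],d['conf']) for d in nets.spot_point(cam,'bank_mid')[:2]])
a=cv2.imread('pics/top0.png');b=cv2.imread('pics/scene0.png')
E
```

```text
pics
{'time': 0.0, 'q': array([ 9.50512914e-01,  5.28461489e-01,  1.43391435e+00, -3.26096566e-05,
        1.18138749e+00, -1.78483868e-01]), 'joint_velocities': array([-3.79886383e-04,  8.69569168e-04,  1.64590654e-04, -8.60974334e-05,
        4.03890298e-05,  8.36483447e-04]), 'joint_torque': array([ 3.17404727e-05, -4.40038204e+01, -1.76596159e+01,  6.33099256e-02,
        5.81274997e-02, -1.24259600e-04]), 'position': array([0.26679264, 0.56443074, 0.24357063]), 'tool_rot': array([ 2.19101436e-01,  9.75701482e-01, -1.00578544e-03, -4.08143357e-04]), 'ft_force': array([ 0.29458058, -0.26047247,  0.44711743]), 'moment': array([ 0.00071089,  0.06418042, -0.02874966]), 'grip_force': 0.0, 'grip_width': 0.08691644461873371}
0.022
top power_bank call [([0.466, -0.164, 0.091], 0.82)]
top power_bank call [([0.481, -0.222, 0.079], 0.86), ([0.469, -0.168, 0.079], 0.69)]
top notebook call [([0.451, -0.16, 0.064], 0.85)]
top notebook call []
top carton call []
top carton call [([0.576, 0.199, -0.005], 0.31)]
top rack call [([0.562, 0.233, 0.01], 0.88)]
top rack call [([0.579, 0.196, -0.005], 0.76)]
top charge_pad call [([0.576, 0.198, 0.012], 0.57)]
top charge_pad call [([0.579, 0.196, 0.013], 0.69), ([0.482, -0.221, 0.077], 0.33)]
top [([0.4681, -0.1688, 0.0796], 0.96)]
scene power_bank call [([0.454, -0.149, 0.095], 0.95), ([0.434, -0.11, 0.024], 0.32)]
scene power_bank call [([0.478, -0.221, 0.081], 0.63)]
scene notebook call [([0.434, -0.119, 0.064], 0.8)]
scene notebook call [([0.466, -0.165, 0.052], 0.68)]
scene carton call [([0.573, 0.194, 0.014], 0.7), ([0.437, -0.109, 0.024], 0.65)]
scene carton call [([0.469, -0.162, -0.001], 0.84)]
scene rack call [([0.558, 0.205, 0.039], 0.9)]
scene rack call [([0.579, 0.196, 0.003], 0.94)]
scene charge_pad call [([0.574, 0.191, 0.015], 0.81)]
scene charge_pad call [([0.579, 0.195, 0.014], 0.88)]
scene [([0.4672, -0.1682, 0.0791], 0.82)]
```

View pics/top0.png

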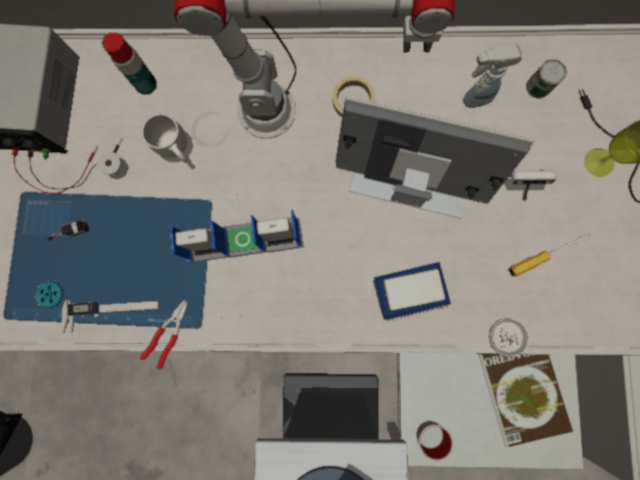

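View pics/scene0.png

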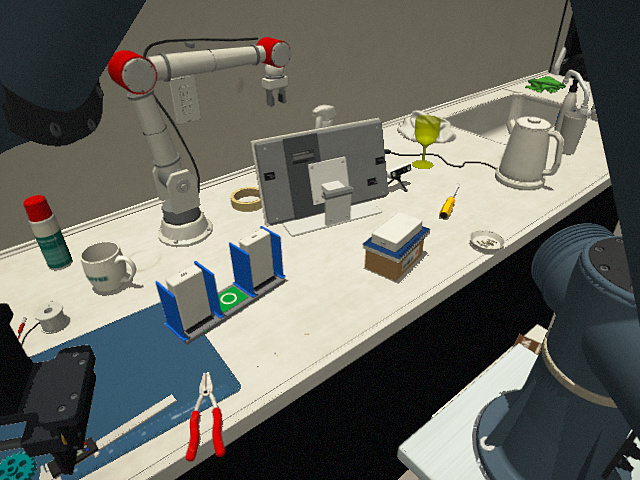

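The top view shows the bank lying on the notebook at about (412,290), with its long axis roughly along y. The empty green-pad bay is the middle one, at (242,239), and the rack is yawed slightly. The scene view agrees.

```bash
cat >> h.py <<'E'
def rect(cam,im,mask,z,near):
    "min-area rectangle of the mask component nearest to a world point, its corners taken at height z"
    c=vision.calibration(cam); n,l,s,ce=cv2.connectedComponentsWithStats(mask.astype(np.uint8))
    p=proj(c,np.array(near)); ok=[i for i in range(1,n) if s[i,4]>60]
    i=min(ok,key=lambda i:np.linalg.norm(ce[i]-p))
    cn=max(cv2.findContours((l==i).astype(np.uint8),cv2.RETR_EXTERNAL,cv2.CHAIN_APPROX_NONE)[0],key=cv2.contourArea)[:,0]
    W=np.array([onz(c,q,z)[:2] for q in cn],np.float32)*1000
    (x,y),(w,h),a=cv2.minAreaRect(W); b=cv2.boxPoints(((x,y),(w,h),a)); e=max((b[1]-b[0],b[2]-b[1]),key=np.linalg.norm)
    return dict(c=(round(x,1),round(y,1)),size=(round(w,1),round(h,1)),long_deg=round(np.degrees(np.arctan2(e[1],e[0])),1),px=ce[i].round(0).tolist())
def white(im): h=cv2.cvtColor(im,cv2.COLOR_RGB2HSV); return (h[...,1]<45)&(h[...,2]>150)
def green(im): h=cv2.cvtColor(im,cv2.COLOR_RGB2HSV); return (abs(h[...,0].astype(int)-65)<20)&(h[...,1]>90)
E
python3 - <<'E'
from h import *
print([a for a in dir(robot) if a[0]!='_'])
im=vision.camera('top')
print(rect('top',im,white(im),.092,[.468,-.168,.092]))
g=cv2.morphologyEx(green(im).astype(np.uint8),cv2.MORPH_CLOSE,np.ones((9,9)))
print(rect('top',im,g,.014,[.578,.196,.014]))
for cam in('top','scene'):
    if cam=='scene':vision.camera(cam)
    for q in('bank_b','bank_c'): print(cam,[(np.round(d['centre'],3).tolist(),round(d['conf'],2)) for d in nets.spot_point(cam,q)[:4]])
c=vision.calibration('wrist');o=get_obs();Rt=Ro.from_quat(o['tool_rot']).as_matrix()
print('cam in tool',Rt.T@(-np.array(c['R']).T@c['t']-o['position']),'axis',Rt.T@np.array(c['R'])[2],'right',Rt.T@np.array(c['R'])[0],c['K'][0][0])
E
```

```text
['Unreachable', 'finger_overhang']
{'c': (466.3, -164.0), 'size': (59.5, 108.8), 'long_deg': np.float32(-77.8), 'px': [414.0, 289.0]}
{'c': (577.1, 198.1), 'size': (47.9, 62.3), 'long_deg': np.float32(-81.6), 'px': [241.0, 239.0]}
top [([0.571, 0.277, 0.009], 0.6), ([0.588, 0.118, 0.008], 0.56)]
top [([0.571, 0.277, 0.009], 0.6), ([0.588, 0.118, 0.008], 0.56)]
scene [([0.57, 0.272, 0.017], 0.63)]
scene [([0.57, 0.272, 0.017], 0.63)]
cam in tool [ 0.07721382 -0.00047335 -0.13950004] axis [-2.81836955e-01  6.26258460e-04  9.59462109e-01] right [ 1.69781195e-04  9.99999804e-01 -6.02845820e-04] 350.66531684259945
```

Request:
apply_moves:
  series:
    - {"offset": [19.6, -72.4, 0], "rot": [0, 0, -52]}
    - {"offset": [19.6, -72.4, 0], "rot": [0, 0, -52]}
    - {"offset": [19.6, -72.4, 0], "rot": [0, 0, -52]}
    - {"offset": [19.6, -72.4, 0], "rot": [0, 0, -52]}
    - {"offset": [19.6, -72.4, 0], "rot": [0, 0, -52]}
    - {"offset": [19.6, -72.4, 0], "rot": [0, 0, -52]}
    - {"offset": [19.6, -72.4, 0], "rot": [0, 0, -52]}
    - {"offset": [19.6, -72.4, 0], "rot": [0, 0, -52]}
    - {"offset": [19.6, -72.4, 0], "rot": [0, 0, -52]}
    - {"offset": [19.6, -72.4, 0], "rot": [0, 0, -52]}
    - {"offset": [19.6, -72.4, 0], "rot": [0, 0, -52]}
    - {"offset": [19.6, -72.4, 0], "rot": [0, 0, -52]}
    - {"offset": [19.6, -72.4, 0], "rot": [0, 0, -52]}
    - {"offset": [19.6, -72.4, 0], "rot": [0, 0, -52]}
    - {"offset": [19.6, -72.4, 0], "rot": [0, 0, -52]}
    - {"offset": [19.6, -72.4, 0], "rot": [0, 0, -52]}
    - {"offset": [19.6, -72.4, 0], "rot": [0, 0, -52]}
    - {"offset": [19.6, -72.4, 0], "rot": [0, 0, -52]}
    - {"offset": [19.6, -72.4, 0], "rot": [0, 0, -52]}
  hand: 1
  newtons: 30

```text
time: 3.4
position: [0.4625, -0.1574, 0.2445]
tool_rot: [0.624, 0.781, 0.0, -0.001]
ft_force: [-0.3, 0.5, -0.5]
grip_width: 0.0873
grip_force: 0.0
```

```bash
python3 - <<'E'
from h import *
o=get_obs();print(o['q'].round(4).tolist(),o['position'],o['tool_rot'])
c=vision.calibration('wrist')
im=snap('wrist','w1')
print(rect('wrist',im,white(im),.092,[.467,-.167,.092]))
for q in ('power_bank','bank_mid'): print([(np.round(d['centre'],4).tolist(),round(d['conf'],2)) for d in nets.spot_point('wrist',q)[:2]])
E
```

```text
[-0.5572, 0.3454, 1.7663, 0.0002, 1.031, -0.7806] [ 0.46254719 -0.15739105  0.24449793] [ 6.23939341e-01  7.81472575e-01  3.40264067e-06 -5.60344659e-04]
{'c': (488.5, -206.4), 'size': (33.7, 18.7), 'long_deg': np.float32(12.8), 'px': [335.0, 292.0]}
[([0.4795, -0.2241, 0.0784], 0.58)]
[([0.4726, -0.1658, 0.0753], 0.73)]
```

View pics/w1.png

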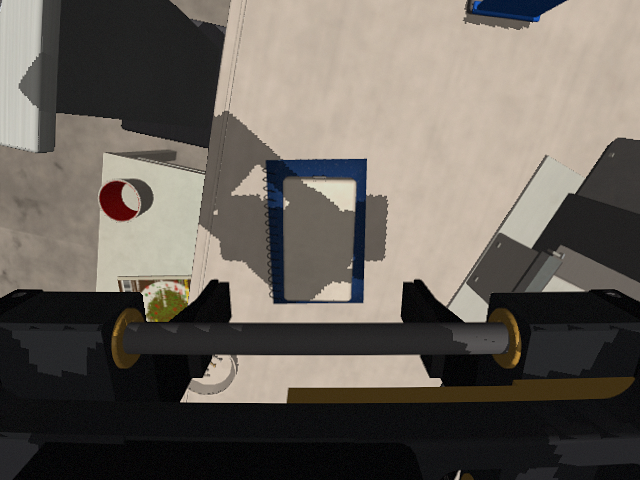

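The wrist view shows the bank in the gripper's shadow, with corners near (283,178), (356,178), (355,301) and (284,301). It is parallel to the tool axes, and the spiral is on the near side (left in the image). Next I'll convert the corners and fit a kinematic model to check the tilts.

```bash
cat > kin.py <<'E'
import numpy as np
from scipy.spatial.transform import Rotation as Ro
from scipy.optimize import least_squares
# q -> pose: offset along y of the shoulder, two links, wrist-to-TCP
def fk(q,P):
    h,L1,L2,d,off,e=P
    A=Ro.from_euler('z',q[0]);p=q[1]+q[2]
    w=np.array([L1*np.sin(q[1])+L2*np.sin(p)+e*np.cos(p),off,h+L1*np.cos(q[1])+L2*np.cos(p)-e*np.sin(p)])
    R=A*Ro.from_euler('y',p)*Ro.from_euler('z',q[3])*Ro.from_euler('y',q[4])*Ro.from_euler('z',q[5]+np.pi/2)
    return A.apply(w)+R.apply([0,0,d]),R
E
python3 - <<'E'
from h import *; from kin import *
c=vision.calibration('wrist')
px=[(283,178),(356,178),(355,301),(284,301)]
W=np.array([onz(c,p,.092)[:2] for p in px]);print(W.round(4),W.mean(0),[np.linalg.norm(W[i]-W[i-1]).round(4) for i in range(4)])
for a,b in((0,3),(1,2)): v=W[b]-W[a];print(np.degrees(np.arctan2(v[1],v[0])))
q=[[.9505,.5285,1.4339,0,1.1814,-.1785],[-.5572,.3454,1.7663,0,1.031,-.7806]];X=[[.2668,.5644,.2436],[.4625,-.1574,.2445]]
for qq in q: print(fk(qq,[.3,.4,.4,.2,.11,0])[1].as_quat())
E
```

```text
[[ 0.4262 -0.1178]
 [ 0.4849 -0.1044]
 [ 0.5121 -0.2122]
 [ 0.4488 -0.2266]] [ 0.46800837 -0.16524746] [np.float64(0.1111), np.float64(0.0602), np.float64(0.1112), np.float64(0.0649)]
-78.22649006948144
-75.82096276432353
[ 2.19105917e-01  9.75700456e-01 -1.01680861e-03 -4.29178628e-04]
[ 6.23880339e-01  7.81519684e-01 -6.43561058e-05 -5.49920247e-04]
```

Request:
apply_moves:
  series:
    - {"offset": [0, 1.4, -4], "rot": [-7.3, -1.6, 0]}
    - {"offset": [0, 1.4, -7], "rot": [-14.6, -3.3, 0]}
    - {"offset": [0, 1.4, -9], "rot": [-14.6, -3.3, 0]}
    - {"offset": [0, 1.4, -11], "rot": [-14.6, -3.3, 0]}
    - {"offset": [0, 1.4, -11.5], "rot": [-14.6, -3.3, 0]}
    - {"offset": [0, 1.4, -11.5], "rot": [-14.6, -3.3, 0]}
    - {"offset": [0, 1.4, -11.5], "rot": [-14.6, -3.3, 0]}

```text
time: 4.25
position: [0.4639, -0.1453, 0.1303]
tool_rot: [0.619, 0.774, -0.081, 0.103]
ft_force: [-0.3, -0.9, -0.5]
grip_width: 0.0869
grip_force: 0.0
```

```bash
python3 - <<'E'
from h import *
o=get_obs();print(o['q'].round(4).tolist(),o['position'],o['tool_rot'])
im=snap('wrist','w2'); c=vision.calibration('wrist')
E
```

```text
[-0.4106, 0.5199, 1.9685, -0.4216, 0.534, -0.2802] [ 0.46388822 -0.1452622   0.13034094] [ 0.61932867  0.77416802 -0.08106906  0.10258498]
```

View pics/w2.png

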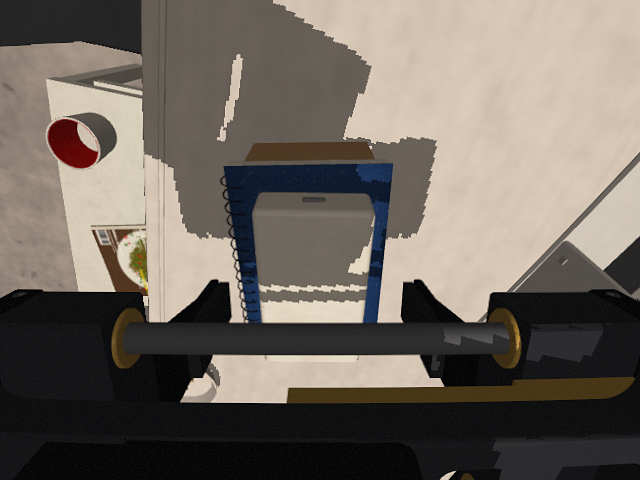

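Request:
apply_moves:
  series:
    - {"offset": [0, 0.1, -1], "rot": [0, 0, 0]}
    - {"offset": [0, 0.1, -2], "rot": [0, 0, 0]}
    - {"offset": [0, 0.1, -2.7], "rot": [0, 0, 0]}
    - {"offset": [0, 0.1, -3.2], "rot": [0, 0, 0]}
    - {"offset": [0, 0.1, -3.5], "rot": [0, 0, 0]}
    - {"offset": [0, 0.1, -3.5], "rot": [0, 0, 0]}
    - {"offset": [0, 0.1, -3.5], "rot": [0, 0, 0]}
    - {"offset": [0, 0.1, -3.5], "rot": [0, 0, 0]}

```text
time: 5.1
position: [0.4634, -0.1441, 0.0948]
tool_rot: [0.619, 0.774, -0.081, 0.102]
ft_force: [-0.7, -0.1, -0.5]
grip_width: 0.0868
grip_force: 0.0
```

Request:
apply_moves:
  series:
    - {"offset": [0, 0, 0], "rot": [0, 0, 0]}
    - {"offset": [0, 0, 0], "rot": [0, 0, 0]}
    - {"offset": [0, 0, 0], "rot": [0, 0, 0]}
    - {"offset": [0, 0, 0], "rot": [0, 0, 0]}
    - {"offset": [0, 0, 0], "rot": [0, 0, 0]}
    - {"offset": [0, 0, 0], "rot": [0, 0, 0]}
    - {"offset": [0, 0, 0], "rot": [0, 0, 0]}
  hand: 0.6
  newtons: 30

```text
time: 5.8
position: [0.463, -0.144, 0.0946]
tool_rot: [0.619, 0.774, -0.081, 0.102]
ft_force: [-0.9, 0.0, 1.5]
grip_width: 0.062
grip_force: 29.9
```

Request:
apply_moves:
  series:
    - {"offset": [0, 0, 0.5], "rot": [0, 0, 0]}
    - {"offset": [0, 0, 1.5], "rot": [0, 0, 0]}
    - {"offset": [0, 0, 3], "rot": [0, 0, 0]}
    - {"offset": [0, 0, 5], "rot": [0, 0, 0]}
    - {"offset": [0, 0, 7.5], "rot": [0, 0, 0]}
    - {"offset": [0, 0, 10], "rot": [0, 0, 0]}
    - {"offset": [0, 0, 12], "rot": [0, 0, 0]}
    - {"offset": [0, 0, 13], "rot": [0, 0, 0]}
    - {"offset": [0, 0, 13], "rot": [0, 0, 0]}
    - {"offset": [0, 0, 13], "rot": [0, 0, 0]}
  hand: 0.3
  newtons: 35

```text
time: 6.8
position: [0.4627, -0.1437, 0.2242]
tool_rot: [0.619, 0.774, -0.081, 0.101]
ft_force: [-0.5, -0.2, -1.8]
grip_width: 0.0612
grip_force: 34.9
```

```bash
python3 - <<'E'
from h import *; from kin import *
o=get_obs();print(o['q'].round(4).tolist(),o['position'],o['grip_width'],o['ft_force'])
print(Ro.from_quat(o['tool_rot']).as_matrix().round(3),fk(o['q'],[.3,.4,.4,.2,.11,0])[1].as_matrix().round(3))
Q=[[.9505,.5285,1.4339,0,1.1814,-.1785],[-.5572,.3454,1.7663,0,1.031,-.7806],[-.4106,.5199,1.9685,-.4216,.534,-.2802],o['q']]
X=[[.2668,.5644,.2436],[.4625,-.1574,.2445],[.46389,-.14526,.13034],o['position']]
f=lambda P:np.ravel([fk(q,P)[0]-x for q,x in zip(Q,X)])
s=least_squares(f,[.3,.4,.4,.2,.11,0]);print(s.x.round(4),np.abs(s.fun).max());np.save('P.npy',s.x)
E
```

```text
[-0.4086, 0.3442, 1.8839, -0.3004, 0.7809, -0.4298] [ 0.46268736 -0.14373459  0.2241682 ] 0.06117355153771209 [-0.49524496 -0.2094504  -1.75217664]
[[-0.212  0.976  0.056]
 [ 0.943  0.22  -0.251]
 [-0.258 -0.    -0.966]] [[-0.212  0.976  0.056]
 [ 0.943  0.22  -0.251]
 [-0.258 -0.    -0.966]]
[0.274  0.5879 0.3916 0.2833 0.111  0.114 ] 2.6762074241126754e-05
```

```bash
cat >> kin.py <<'E'
LO=np.array([-3.08,-.75,.22,-1.43,0,-2.85]);HI=np.array([3.08,2.2,2.44,4.57,2.65,2.85])
def ik(p,R,q0,P=None):
    P=np.load('P.npy') if P is None else P
    def f(q):
        x,r=fk(q,P); return np.r_[(x-p)*10,(R*r.inv()).as_rotvec()]
    s=least_squares(f,np.clip(q0,LO+1e-3,HI-1e-3),bounds=(LO,HI)); return s.x,np.abs(s.fun).max()
E
python3 - <<'E'
from h import *; from kin import *
o=get_obs();R0=Ro.from_quat(o['tool_rot']);p0=o['position']
u=R0.as_matrix()[:,1]
for dy in (-70,-50,-30,-15,0):
  for bank in ((.42,.12),(.45,.08),(.45,.14)):
    Rf=Ro.from_euler('z',dy,degrees=True)*Ro.from_rotvec(u*np.radians(90))*R0
    l=Ro.from_euler('z',dy,degrees=True).apply([-.222,.975,0])
    pf=np.array([*bank,.078])-.0156*l
    # continuous path: yaw+translate at height, tilt, down
    q=o['q'];bad=0;worst=9
    for s in np.linspace(0,1,31)[1:]:
        R=Ro.from_euler('z',dy*s,degrees=True)*Ro.from_rotvec(u*np.radians(90*s))*R0
        qn,e=ik(p0+(pf+[0,0,.12]-p0)*s,R,q);bad=max(bad,e);st=np.abs(qn-q).max();worst=min(worst,(np.minimum(qn-LO,HI-qn)).min());q=qn
    qh=q
    for z in (.09,.06,.03,0):
        q,e=ik(pf+[0,0,z],Rf,q);bad=max(bad,e);worst=min(worst,(np.minimum(q-LO,HI-q)).min())
    w=pf-.283*Rf.as_matrix()[:,2]
    qr,er=ik(pf-.07*Rf.as_matrix()[:,2]+[0,0,.0],Rf,q)
    print(dy,bank,'bad',round(bad,4),'margin',round(worst,2),q.round(2),'wrist',w.round(3),'retreat',round(er,4))
E
```

```text
-70 (0.42, 0.12) bad 0.3751 margin 0.0 [-0.89  1.61  2.44  1.58  1.41 -2.44] wrist [ 0.177 -0.036  0.151] retreat 0.3073
-70 (0.45, 0.08) bad 0.2384 margin 0.0 [-0.9   1.47  2.44  1.68  1.41 -2.33] wrist [ 0.207 -0.076  0.151] retreat 0.2221
-70 (0.45, 0.14) bad 0.3066 margin 0.0 [-0.72  1.54  2.44  1.75  1.55 -2.37] wrist [ 0.207 -0.016  0.151] retreat 0.2902
-50 (0.42, 0.12) bad 0.0771 margin 0.0 [-0.85  1.38  2.43  1.58  1.24 -2.27] wrist [ 0.245 -0.11   0.151] retreat 0.033
-50 (0.45, 0.08) bad 0.0 margin 0.06 [-0.86  1.25  2.32  1.49  1.25 -2.01] wrist [ 0.275 -0.15   0.151] retreat 0.0
-50 (0.45, 0.14) bad 0.0138 margin 0.0 [-0.71  1.31  2.38  1.66  1.32 -2.14] wrist [ 0.275 -0.09   0.151] retreat 0.0
-30 (0.42, 0.12) bad 0.0 margin 0.21 [-0.74  1.15  2.18  1.18  1.23 -1.75] wrist [ 0.334 -0.156  0.151] retreat 0.0
-30 (0.45, 0.08) bad 0.0 margin 0.32 [-0.77  1.1   2.07  1.11  1.3  -1.6 ] wrist [ 0.364 -0.196  0.151] retreat 0.0
-30 (0.45, 0.14) bad 0.0 margin 0.26 [-0.65  1.13  2.13  1.26  1.27 -1.68] wrist [ 0.364 -0.136  0.151] retreat 0.0
-15 (0.42, 0.12) bad 0.0 margin 0.4 [-0.65  1.09  2.    0.95  1.34 -1.52] wrist [ 0.408 -0.169  0.151] retreat 0.0
-15 (0.45, 0.08) bad 0.0 margin 0.51 [-0.68  1.07  1.89  0.91  1.42 -1.43] wrist [ 0.438 -0.209  0.151] retreat 0.0
-15 (0.45, 0.14) bad 0.0 margin 0.45 [-0.57  1.08  1.95  1.02  1.37 -1.47] wrist [ 0.438 -0.149  0.151] retreat 0.0
0 (0.42, 0.12) bad 0.0 margin 0.57 [-0.54  1.07  1.83  0.78  1.48 -1.4 ] wrist [ 0.484 -0.162  0.151] retreat 0.0
0 (0.45, 0.08) bad 0.0 margin 0.57 [-0.58  1.07  1.73  0.74  1.56 -1.33] wrist [ 0.514 -0.202  0.151] retreat 0.0
0 (0.45, 0.14) bad 0.0 margin 0.57 [-0.48  1.07  1.78  0.83  1.51 -1.34] wrist [ 0.514 -0.142  0.151] retreat 0.0
```

```bash
python3 - <<'E'
from h import *; from kin import *
o=get_obs();R0=Ro.from_quat(o['tool_rot']);u=R0.as_matrix()[:,1];p0=o['position']
Rt=Ro.from_euler('z',-30,degrees=True)*Ro.from_rotvec(u*np.radians(90));v=Rt.as_rotvec();print(np.degrees(v).round(1))
q=o['q'];m=9
for s in np.linspace(0,1,17)[1:]:
    qn,e=ik(p0+np.array([-.037,.259,-.025])*s,Ro.from_rotvec(v*s)*R0,q);m=min(m,np.minimum(qn-LO,HI-qn).min());print((np.degrees(v)*s).round(0),np.abs(qn-q).max().round(2),round(e,4));q=qn
print(q.round(2),m)
E
```

```text
[ 90.8  -3.7 -23.5]
[ 6. -0. -1.] 0.14 0.0
[11. -0. -3.] 0.13 0.0
[17. -1. -4.] 0.12 0.0
[23. -1. -6.] 0.11 0.0
[28. -1. -7.] 0.1 0.0
[34. -1. -9.] 0.1 0.0
[ 40.  -2. -10.] 0.09 0.0
[ 45.  -2. -12.] 0.09 0.0
[ 51.  -2. -13.] 0.08 0.0
[ 57.  -2. -15.] 0.08 0.0
[ 62.  -3. -16.] 0.08 0.0
[ 68.  -3. -18.] 0.07 0.0
[ 74.  -3. -19.] 0.07 0.0
[ 79.  -3. -21.] 0.07 0.0
[ 85.  -3. -22.] 0.08 0.0
[ 91.  -4. -24.] 0.08 0.0
[-0.7   0.82  2.22  1.15  1.35 -1.48] 0.22222981207736625
```

Request:
apply_moves:
  series:
    - {"offset": [-0.2, 1, 0], "rot": [4, 0, -1]}
    - {"offset": [-0.4, 3, 0], "rot": [10, 0, -2.5]}
    - {"offset": [-0.7, 5, 0], "rot": [16, -0.6, -4]}
    - {"offset": [-1, 7, 0], "rot": [22, -1, -5.7]}
    - {"offset": [-1.3, 9, 0], "rot": [28, -1.1, -7.3]}
    - {"offset": [-1.6, 11, 0], "rot": [34, -1.4, -8.8]}
    - {"offset": [-1.9, 13, -0.3], "rot": [40, -1.6, -10.4]}
    - {"offset": [-2.2, 15, -0.6], "rot": [46, -1.9, -11.9]}
    - {"offset": [-2.5, 17, -1], "rot": [52, -2.1, -13.5]}
    - {"offset": [-2.8, 19, -1.4], "rot": [58, -2.4, -15]}
    - {"offset": [-3, 21, -1.8], "rot": [64, -2.6, -16.6]}
    - {"offset": [-3.3, 23, -2.1], "rot": [70, -2.9, -18.1]}
    - {"offset": [-3.5, 24.5, -2.3], "rot": [76, -3.1, -19.7]}
    - {"offset": [-3.7, 25.5, -2.5], "rot": [82, -3.3, -21.2]}
    - {"offset": [-3.7, 25.9, -2.5], "rot": [87, -3.5, -22.5]}
    - {"offset": [-3.7, 25.9, -2.5], "rot": [90.8, -3.7, -23.5]}
    - {"offset": [-3.7, 25.9, -2.5], "rot": [90.8, -3.7, -23.5]}
    - {"offset": [-3.7, 25.9, -2.5], "rot": [90.8, -3.7, -23.5]}
    - {"offset": [-3.7, 25.9, -2.5], "rot": [90.8, -3.7, -23.5]}

```text
time: 8.7
position: [0.4262, 0.115, 0.1995]
tool_rot: [0.639, 0.471, 0.49, -0.36]
ft_force: [0.3, -0.1, -1.0]
grip_width: 0.0615
grip_force: 34.9
```

```bash
python3 - <<'E'
from h import *
o=get_obs();print(o['q'].round(3).tolist(),o['position'],Ro.from_quat(o['tool_rot']).as_matrix().round(3).tolist(),o['grip_width'])
im=snap('scene','s3')
for q in ('power_bank','bank_mid'): print([(np.round(d['centre'],4).tolist(),round(d['conf'],2)) for d in nets.spot_point('scene',q)[:3]])
b=cv2.imread('pics/s3.png')[130:400,130:530]; cv2.imwrite('pics/s3c.png',cv2.resize(b,None,fx=2,fy=2))
c=vision.calibration('scene')
l=np.array([np.cos(np.radians(72.8)),np.sin(np.radians(72.8)),0]);M=o['position']+.0156*l+[0,0,-.022];u=np.array([l[1],-l[0],0])
print([((proj(c,M+a*.013*l+bb*.031*u+[0,0,z])-[130,130])*2).round(0).tolist() for z in(-.056,.056) for a in(-1,1) for bb in(-1,1)])
E
```

```text
[-0.702, 0.822, 2.216, 1.147, 1.35, -1.475] [0.42618767 0.1149997  0.19945141] [[0.076, 0.955, 0.288], [0.248, -0.297, 0.922], [0.966, 0.001, -0.259]] 0.06149944085364441
[([0.4309, 0.129, 0.125], 0.93), ([0.5776, 0.1949, 0.0001], 0.61)]
[([0.4331, 0.1292, 0.1785], 0.66)]
[[358.0, 317.0], [333.0, 275.0], [329.0, 324.0], [306.0, 282.0], [354.0, 206.0], [328.0, 168.0], [322.0, 214.0], [297.0, 174.0]]
```

View pics/s3c.png

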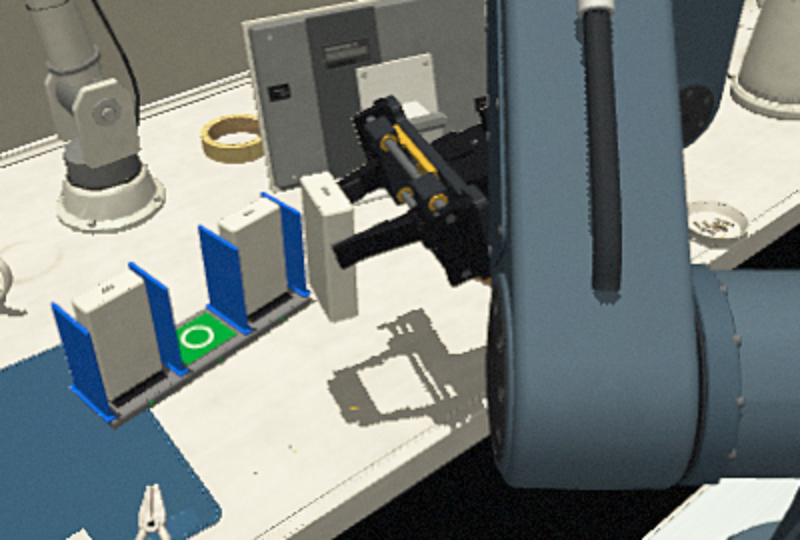

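The bank is held upright near (330,250) in the crop, and its corners match the prediction to within about 2 px. I'll lower it now.

Request:
apply_moves:
  series:
    - {"offset": [0, 0, -1], "rot": [0, 0, 0]}
    - {"offset": [0, 0, -2.5], "rot": [0, 0, 0]}
    - {"offset": [0, 0, -4], "rot": [0, 0, 0]}
    - {"offset": [0, 0, -5.5], "rot": [0, 0, 0]}
    - {"offset": [0, 0, -7], "rot": [0, 0, 0]}
    - {"offset": [0, 0, -8.5], "rot": [0, 0, 0]}
    - {"offset": [0, 0, -10], "rot": [0, 0, 0]}
    - {"offset": [0, 0, -11], "rot": [0, 0, 0]}
    - {"offset": [0, 0, -11.5], "rot": [0, 0, 0]}
    - {"offset": [0, 0, -11.8], "rot": [0, 0, 0]}
    - {"offset": [0, 0, -11.9], "rot": [0, 0, 0]}
    - {"offset": [0, 0, -11.9], "rot": [0, 0, 0]}
    - {"offset": [0, 0, -11.9], "rot": [0, 0, 0]}

```text
time: 10.15
position: [0.4262, 0.115, 0.081]
tool_rot: [0.639, 0.47, 0.491, -0.361]
ft_force: [-0.4, 0.4, -1.3]
grip_width: 0.0617
grip_force: 34.9
```

Request:
apply_moves:
  series:
    - {"offset": [0, 0, -0.1], "rot": [0, 0, 0]}
    - {"offset": [0, 0, -0.2], "rot": [0, 0, 0]}
    - {"offset": [0, 0, -0.2], "rot": [0, 0, 0]}
    - {"offset": [0, 0, -0.2], "rot": [0, 0, 0]}

```text
time: 10.55
position: [0.4263, 0.115, 0.0789]
tool_rot: [0.639, 0.47, 0.491, -0.361]
ft_force: [-0.0, 0.3, 0.0]
grip_width: 0.0617
grip_force: 34.9
```

Request:
apply_moves:
  series:
    - {"offset": [0, 0, -0.05], "rot": [0, 0, 0]}
    - {"offset": [0, 0, -0.1], "rot": [0, 0, 0]}
    - {"offset": [0, 0, -0.1], "rot": [0, 0, 0]}

```text
time: 10.85
position: [0.4262, 0.1152, 0.0788]
tool_rot: [0.638, 0.469, 0.492, -0.361]
ft_force: [0.1, -2.1, 4.2]
grip_width: 0.0618
grip_force: 34.8
```

Request:
apply_moves:
  series:
    - {"offset": [0, 0, -0.05], "rot": [0, 0, 0]}
    - {"offset": [0, 0, -0.1], "rot": [0, 0, 0]}
    - {"offset": [0, 0, -0.1], "rot": [0, 0, 0]}

```text
time: 11.15
position: [0.4262, 0.1153, 0.0787]
tool_rot: [0.638, 0.469, 0.493, -0.362]
ft_force: [-1.4, -4.2, 8.2]
grip_width: 0.0618
grip_force: 34.8
```

Request:
apply_moves:
  series:
    - {"offset": [0, 0, 0.1], "rot": [0, 0, 0]}
    - {"offset": [0, 0, 0.15], "rot": [0, 0, 0]}
    - {"offset": [0, 0, 0.15], "rot": [0, 0, 0]}
  newtons: 10

```text
time: 11.45
position: [0.4261, 0.1152, 0.0785]
tool_rot: [0.638, 0.47, 0.491, -0.361]
ft_force: [0.4, 0.3, 3.7]
grip_width: 0.0616
grip_force: 9.9
```

Request:
apply_moves:
  series:
    - {"offset": [0, 0, 0], "rot": [0, 0, 0]}
    - {"offset": [0, 0, 0], "rot": [0, 0, 0]}
    - {"offset": [0, 0, 0], "rot": [0, 0, 0]}
    - {"offset": [0, 0, 0], "rot": [0, 0, 0]}
    - {"offset": [0, 0, 0], "rot": [0, 0, 0]}
    - {"offset": [0, 0, 0], "rot": [0, 0, 0]}
    - {"offset": [0, 0, 0], "rot": [0, 0, 0]}
    - {"offset": [0, 0, 0], "rot": [0, 0, 0]}
  hand: 1

```text
time: 12.25
position: [0.4262, 0.115, 0.078]
tool_rot: [0.639, 0.47, 0.491, -0.361]
ft_force: [1.4, -0.4, -0.2]
grip_width: 0.0867
grip_force: 0.0
```

```bash
python3 - <<'E'
from h import *; from kin import *
o=get_obs();R0=Ro.from_quat(o['tool_rot']);p0=o['position'];print(p0,R0.as_matrix().round(3).tolist(),o['grip_width'])
im=snap('scene','s4')
for q in ('power_bank','bank_mid'): print([(np.round(d['centre'],4).tolist(),round(d['conf'],2)) for d in nets.spot_point('scene',q)[:3]])
# plan: back off along -toolz 8 cm with some lift, then lift to .27, turn to tool down with y along l, from a retreat pose
z=R0.as_matrix()[:,2]; print('back 8cm:',(-8*z).round(1))
q=o['q'];p1=p0-.08*z; q,e=ik(p1,R0,q);print(q.round(2),e)
p2=p1+[0,0,.16];q2,e=ik(p2,R0,q);print(p2,q2.round(2),e)
a=np.radians(72.8);Rd=Ro.from_matrix(np.array([[-np.sin(a),np.cos(a),0],[np.cos(a),np.sin(a),0],[0,0,-1]]).T)
p3=np.array([.43,.13,.25]);v=(Rd*R0.inv()).as_rotvec();print('rot',np.degrees(v).round(1),'off from p0',((p3-p0)*100).round(1))
q=q2;N=16
for s in np.linspace(0,1,N+1)[1:]:
    qn,e=ik(p2+(p3-p2)*s,Ro.from_rotvec(v*s)*R0,q);print(qn.round(2),np.abs(qn-q).max().round(2),round(e,3)) if e>1e-3 or s>.95 or np.abs(qn-q).max()>.2 else 0;q=qn
E
```

```text
[0.42618368 0.11498118 0.0780176 ] [[0.076, 0.955, 0.288], [0.246, -0.298, 0.922], [0.966, 0.0, -0.258]] 0.08667908277513872
[([0.4284, 0.1305, 0.0011], 0.58)]
[([0.431, 0.125, 0.0585], 0.77)]
back 8cm: [-2.3 -7.4  2.1]
[-0.89  1.08  2.14  1.    1.27 -1.64] 8.809494800310345e-10
[0.4031367  0.04120294 0.25864789] [-0.89  0.66  2.17  0.94  1.49 -1.31] 1.4507783863138002e-11
rot [-72.8 -38.3  75.8] off from p0 [ 0.4  1.5 17.2]
[ 0.04  0.28  1.85 -0.    1.01 -1.23] 0.09 0.0
```

Request:
apply_moves:
  series:
    - {"offset": [-0.3, -1, 0.3], "rot": [0, 0, 0]}
    - {"offset": [-0.8, -2.5, 0.7], "rot": [0, 0, 0]}
    - {"offset": [-1.5, -5, 1.4], "rot": [0, 0, 0]}
    - {"offset": [-2.3, -7.4, 2.1], "rot": [0, 0, 0]}
    - {"offset": [-2.3, -7.4, 6], "rot": [0, 0, 0]}
    - {"offset": [-2.3, -7.4, 10], "rot": [0, 0, 0]}
    - {"offset": [-2.3, -7.4, 14], "rot": [0, 0, 0]}
    - {"offset": [-2.3, -7.4, 18], "rot": [0, 0, 0]}

```text
time: 13.2
position: [0.4026, 0.0405, 0.2596]
tool_rot: [0.639, 0.469, 0.491, -0.361]
ft_force: [0.5, -0.2, 0.4]
grip_width: 0.0871
grip_force: 0.0
```

Request:
apply_moves:
  series:
    - {"offset": [0.1, 0.5, 0], "rot": [-4.5, -2.4, 4.7]}
    - {"offset": [0.3, 1, 0], "rot": [-9.1, -4.8, 9.5]}
    - {"offset": [0.5, 1.5, 0], "rot": [-13.6, -7.2, 14.2]}
    - {"offset": [0.7, 2, 0], "rot": [-18.2, -9.6, 19]}
    - {"offset": [0.9, 2.5, 0], "rot": [-22.7, -12, 23.7]}
    - {"offset": [1, 3, 0], "rot": [-27.3, -14.4, 28.4]}
    - {"offset": [1.2, 3.5, 0], "rot": [-31.8, -16.8, 33.2]}
    - {"offset": [1.3, 4, 0], "rot": [-36.4, -19.2, 37.9]}
    - {"offset": [1.5, 4.5, 0], "rot": [-41, -21.5, 42.6]}
    - {"offset": [1.6, 5, 0], "rot": [-45.5, -23.9, 47.4]}
    - {"offset": [1.8, 5.6, -0.1], "rot": [-50, -26.3, 52.1]}
    - {"offset": [1.9, 6.2, -0.2], "rot": [-54.6, -28.7, 56.8]}
    - {"offset": [2.1, 6.8, -0.3], "rot": [-59.1, -31.1, 61.6]}
    - {"offset": [2.3, 7.4, -0.5], "rot": [-63.7, -33.5, 66.3]}
    - {"offset": [2.5, 8.1, -0.7], "rot": [-68.2, -35.9, 71.1]}
    - {"offset": [2.7, 8.9, -0.9], "rot": [-72.8, -38.3, 75.8]}
    - {"offset": [2.7, 8.9, -0.9], "rot": [-72.8, -38.3, 75.8]}
    - {"offset": [2.7, 8.9, -0.9], "rot": [-72.8, -38.3, 75.8]}
    - {"offset": [2.7, 8.9, -0.9], "rot": [-72.8, -38.3, 75.8]}

```text
time: 15.1
position: [0.4302, 0.129, 0.249]
tool_rot: [0.151, 0.989, 0.0, -0.0]
ft_force: [-0.8, 0.2, 0.3]
grip_width: 0.0869
grip_force: 0.0
```

```bash
python3 - <<'E'
from h import *
o=get_obs();print(o['q'].round(3).tolist(),o['position'],Ro.from_quat(o['tool_rot']).as_matrix().round(3).tolist())
c=vision.calibration('wrist');im=snap('wrist','w5')
for q in ('power_bank','bank_mid'): print([(np.round(d['centre'],4).tolist(),round(d['conf'],2)) for d in nets.spot_point('wrist',q)[:3]])
a=np.radians(72.8);l=np.array([np.cos(a),np.sin(a),0]);u=np.array([l[1],-l[0],0]);M=np.array([.431,.13,.112])
print([proj(c,M+i*.013*l+j*.031*u).round(0).tolist() for i in(-1,1) for j in(-1,1)])
E
```

```text
[0.041, 0.285, 1.85, 0.001, 1.007, -1.228] [0.43022057 0.1289694  0.2490141 ] [[-0.955, 0.298, -0.001], [0.298, 0.955, 0.001], [0.001, 0.001, -1.0]]
[([0.4297, 0.13, 0.0016], 0.84)]
[]
[[301.0, 202.0], [302.0, 274.0], [334.0, 201.0], [333.0, 274.0]]
```

View pics/w5.png

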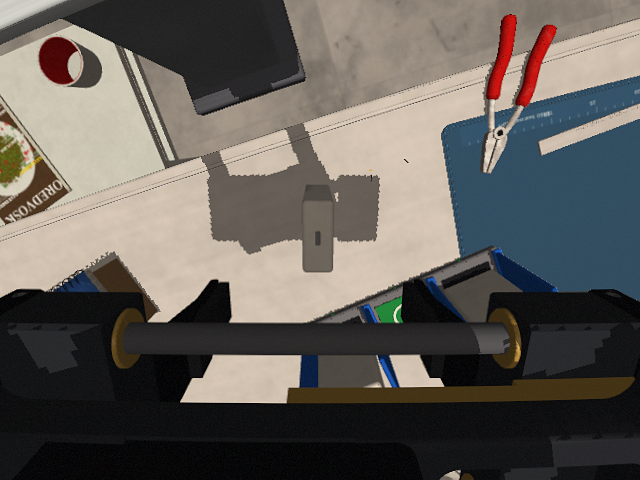

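The wrist view shows the bank standing freely, its top at columns 302–334 and rows 199–272, within 2 px of the prediction and square to the tool. I'll regrasp it by the broad faces from above.

Request:
apply_moves:
  series:
    - {"offset": [0, 0.1, -3], "rot": [0, 0, 0]}
    - {"offset": [0, 0.1, -6], "rot": [0, 0, 0]}
    - {"offset": [0, 0.1, -9], "rot": [0, 0, 0]}
    - {"offset": [0, 0.1, -12], "rot": [0, 0, 0]}
    - {"offset": [0, 0.1, -14], "rot": [0, 0, 0]}
    - {"offset": [0, 0.1, -15], "rot": [0, 0, 0]}
    - {"offset": [0, 0.1, -15], "rot": [0, 0, 0]}
    - {"offset": [0, 0.1, -15], "rot": [0, 0, 0]}

```text
time: 16.05
position: [0.4308, 0.1307, 0.0995]
tool_rot: [0.15, 0.989, 0.0, 0.0]
ft_force: [-0.4, 0.1, -0.5]
grip_width: 0.0871
grip_force: 0.0
```

Request:
apply_moves:
  series:
    - {"offset": [0, 0, 0], "rot": [0, 0, 0]}
    - {"offset": [0, 0, 0], "rot": [0, 0, 0]}
    - {"offset": [0, 0, 0], "rot": [0, 0, 0]}
    - {"offset": [0, 0, 0], "rot": [0, 0, 0]}
    - {"offset": [0, 0, 0], "rot": [0, 0, 0]}
    - {"offset": [0, 0, 0], "rot": [0, 0, 0]}
    - {"offset": [0, 0, 0], "rot": [0, 0, 0]}
    - {"offset": [0, 0, 0], "rot": [0, 0, 0]}
    - {"offset": [0, 0, 0], "rot": [0, 0, 0]}
    - {"offset": [0, 0, 0], "rot": [0, 0, 0]}
  hand: 0.1
  newtons: 25

```text
time: 17.05
position: [0.4301, 0.131, 0.099]
tool_rot: [0.149, 0.989, 0.0, -0.0]
ft_force: [-0.1, -0.4, 0.3]
grip_width: 0.0259
grip_force: 25.0
```

Request:
apply_moves:
  series:
    - {"offset": [0, 0, 0.5], "rot": [0, 0, 0]}
    - {"offset": [0, 0, 2], "rot": [0, 0, 0]}
    - {"offset": [0, 0, 4.5], "rot": [0, 0, 0]}
    - {"offset": [0, 0, 8], "rot": [0, 0, -5]}
    - {"offset": [0, 0, 11.5], "rot": [0, 0, -11]}
    - {"offset": [1, -0.4, 15], "rot": [0, 0, -17]}
    - {"offset": [2.5, -1, 17.5], "rot": [0, 0, -23]}
    - {"offset": [4.5, -1.6, 19], "rot": [0, 0, -29]}
    - {"offset": [6.5, -2.2, 20], "rot": [0, 0, -35]}
    - {"offset": [8.5, -3, 20], "rot": [0, 0, -41]}
    - {"offset": [10.5, -3.7, 20], "rot": [0, 0, -47]}
    - {"offset": [12.5, -4.4, 20], "rot": [0, 0, -53]}
    - {"offset": [13.5, -4.8, 20], "rot": [0, 0, -59]}
    - {"offset": [14, -5, 20], "rot": [0, 0, -64]}
    - {"offset": [14, -5, 20], "rot": [0, 0, -66]}
    - {"offset": [14, -5, 20], "rot": [0, 0, -66]}
    - {"offset": [14, -5, 20], "rot": [0, 0, -66]}
    - {"offset": [14, -5, 20], "rot": [0, 0, -66]}

```text
time: 18.85
position: [0.5697, 0.0811, 0.299]
tool_rot: [0.664, 0.748, 0.0, -0.0]
ft_force: [0.8, 0.1, -2.9]
grip_width: 0.0258
grip_force: 25.0
```

```bash
python3 - <<'E'
from h import *
o=get_obs();print(o['q'].round(3).tolist(),o['position'],Ro.from_quat(o['tool_rot']).as_matrix().round(3).tolist(),o['grip_width'])
c=vision.calibration('wrist');im=snap('wrist','w6')
for q in ('charge_pad','rack','bank_b','bank_mid'): print(q,[(np.round(d['centre'],4).tolist(),round(d['conf'],2)) for d in nets.spot_point('wrist',q)[:3]])
g=cv2.morphologyEx(green(im).astype(np.uint8),cv2.MORPH_CLOSE,np.ones((15,15)))
print(rect('wrist',im,g,.014,[.578,.196,.014]))
E
```

```text
[-0.053, 0.401, 1.494, 0.0, 1.246, -0.173] [0.56974968 0.08111905 0.29898414] [[-0.12, 0.993, 0.0], [0.993, 0.12, 0.0], [0.0, 0.0, -1.0]] 0.025803410488761638
charge_pad [([0.5786, 0.1982, 0.0097], 0.9)]
rack []
bank_b [([0.587, 0.1156, 0.0092], 0.88), ([0.5663, 0.276, 0.0113], 0.73)]
bank_mid []
{'c': (573.5, 195.2), 'size': (60.3, 61.6), 'long_deg': np.float32(-83.0), 'px': [335.0, 107.0]}
```

View pics/w6.png

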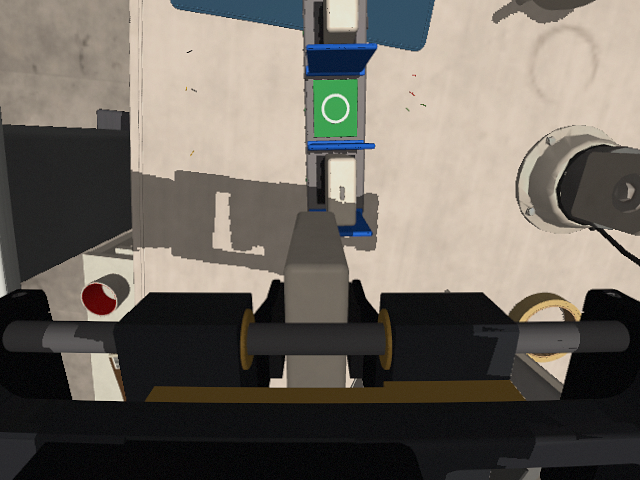

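```bash
python3 - <<'E'
from h import *
def ringc(cam,im,near):
    g=green(im).astype(np.uint8);c=vision.calibration(cam);p=proj(c,np.array(near)).round().astype(int)
    m=np.zeros_like(g);r=50;m[max(p[1]-r,0):p[1]+r,max(p[0]-r,0):p[0]+r]=1;g*=m
    n,l,s,ce=cv2.connectedComponentsWithStats(g); i=1+s[1:,4].argmax(); o=(l==i).astype(np.uint8)
    # largest hole contour = ring
    cs,h=cv2.findContours(o,cv2.RETR_CCOMP,cv2.CHAIN_APPROX_NONE)
    hol=[k for k in range(len(cs)) if h[0][k][3]>=0]; k=max(hol,key=lambda k:cv2.contourArea(cs[k]))
    e=cv2.fitEllipse(cs[k]);return c,np.array(e[0]),s[i].tolist()
rays=[]
for cam in('wrist','top','scene'):
    im=vision.camera(cam)
    try:
        c,p,s=ringc(cam,im,[.577,.197,.014]);print(cam,p.round(1),s,onz(c,p,.014).round(4));rays.append(ray(c,p))
        if cam=='wrist':
            x0,y0,w,h=s[:4];W=[onz(c,q,.014)[:2] for q in((x0,y0),(x0+w-1,y0),(x0+w-1,y0+h-1),(x0,y0+h-1))];print(np.array(W).round(4),np.mean(W,0).round(4))
    except Exception as ex: print(cam,ex)
A=sum(np.eye(3)-np.outer(d,d)/(d@d) for o,d in rays);b=sum((np.eye(3)-np.outer(d,d)/(d@d))@o for o,d in rays);print('tri',np.linalg.solve(A,b).round(4))
E
```

```text
wrist [334.6 107.9] [313, 79, 44, 58, 1820] [0.5783 0.1958 0.014 ]
[[0.5503 0.2233]
 [0.598  0.2292]
 [0.6071 0.1682]
 [0.5575 0.1622]] [0.5782 0.1957]
top max() iterable argument is empty
scene [228.3 298. ] [218, 286, 30, 27, 297] [0.5774 0.1953 0.014 ]
tri [0.5781 0.1955 0.0135]
```

Request:
apply_moves:
  series:
    - {"offset": [0.1, 1, 0], "rot": [0, 0, 0]}
    - {"offset": [0.2, 3, 0], "rot": [0, 0, 0]}
    - {"offset": [0.4, 5.5, 0], "rot": [0, 0, 0]}
    - {"offset": [0.6, 8, 0], "rot": [0, 0, 0]}
    - {"offset": [0.8, 10, 0], "rot": [0, 0, 0]}
    - {"offset": [0.8, 11.2, 0], "rot": [0, 0, 0]}
    - {"offset": [0.8, 11.5, -1], "rot": [0, 0, 0]}
    - {"offset": [0.8, 11.5, -3], "rot": [0, 0, 0]}
    - {"offset": [0.8, 11.5, -5], "rot": [0, 0, 0]}
    - {"offset": [0.8, 11.5, -6.5], "rot": [0, 0, 0]}
    - {"offset": [0.8, 11.5, -7], "rot": [0, 0, 0]}
    - {"offset": [0.8, 11.5, -7], "rot": [0, 0, 0]}
    - {"offset": [0.8, 11.5, -7], "rot": [0, 0, 0]}
    - {"offset": [0.8, 11.5, -7], "rot": [0, 0, 0]}

```text
time: 20.65
position: [0.5789, 0.1959, 0.2301]
tool_rot: [0.664, 0.748, 0.001, 0.001]
ft_force: [0.9, 0.5, -1.2]
grip_width: 0.0255
grip_force: 25.0
```

```bash
python3 - <<'E'
from h import *
o=get_obs();print(o['position'],o['grip_width'])
im=snap('wrist','w7');snap('scene','s7');c=vision.calibration('scene')
b=cv2.imread('pics/s7.png')[170:350,130:330];w=cv2.imread('pics/w7.png')
cv2.imwrite('pics/c7.png',cv2.resize(b,None,fx=3,fy=3))
a=np.radians(6.9);x=np.array([np.cos(a),np.sin(a),0]);y=np.array([-x[1],x[0],0]);B=o['position']-[0,.0007,.099]
print([((proj(c,B+i*.013*x+j*.031*y+[0,0,z])-[130,170])*3).round(0).tolist() for z in(0,.112) for i in(-1,1) for j in(-1,1)])
print([(np.round(d['centre'],4).tolist(),round(d['conf'],2)) for d in nets.spot_point('scene','bank_mid')[:3]])
E
```

```text
[0.57892024 0.19590224 0.23007087] 0.025543191797783672
[[322.0, 228.0], [240.0, 272.0], [297.0, 212.0], [216.0, 254.0], [300.0, 71.0], [210.0, 112.0], [274.0, 57.0], [184.0, 96.0]]
[([0.5811, 0.1948, 0.1883], 0.74)]
```

View pics/c7.png

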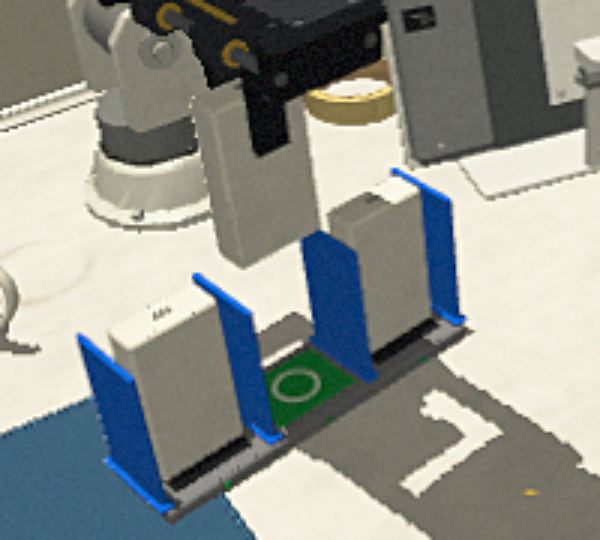

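The scene crop shows the held bank hanging upright over the empty bay, with its bottom corners at (240,268) and (320,232) in the crop, as predicted. I'll descend.

Request:
apply_moves:
  series:
    - {"offset": [-0.1, 0.03, -1], "rot": [0, 0, 0]}
    - {"offset": [-0.1, 0.03, -2.5], "rot": [0, 0, 0]}
    - {"offset": [-0.1, 0.03, -4], "rot": [0, 0, 0]}
    - {"offset": [-0.1, 0.03, -5.5], "rot": [0, 0, 0]}
    - {"offset": [-0.1, 0.03, -7], "rot": [0, 0, 0]}
    - {"offset": [-0.1, 0.03, -8.5], "rot": [0, 0, 0]}
    - {"offset": [-0.1, 0.03, -10], "rot": [0, 0, 0]}
    - {"offset": [-0.1, 0.03, -11], "rot": [0, 0, 0]}
    - {"offset": [-0.1, 0.03, -11.3], "rot": [0, 0, 0]}
    - {"offset": [-0.1, 0.03, -11.4], "rot": [0, 0, 0]}
    - {"offset": [-0.1, 0.03, -11.4], "rot": [0, 0, 0]}
    - {"offset": [-0.1, 0.03, -11.4], "rot": [0, 0, 0]}

```text
time: 22.0
position: [0.5777, 0.1964, 0.1158]
tool_rot: [0.664, 0.748, 0.001, 0.001]
ft_force: [0.3, -0.3, -1.3]
grip_width: 0.0259
grip_force: 25.0
```

Request:
apply_moves:
  series:
    - {"offset": [0, 0, -0.05], "rot": [0, 0, 0]}
    - {"offset": [0, 0, -0.1], "rot": [0, 0, 0]}
    - {"offset": [0, 0, -0.1], "rot": [0, 0, 0]}
    - {"offset": [0, 0, -0.1], "rot": [0, 0, 0]}

```text
time: 22.4
position: [0.5772, 0.1963, 0.1141]
tool_rot: [0.664, 0.748, 0.0, 0.0]
ft_force: [0.5, -0.6, -1.6]
grip_width: 0.0257
grip_force: 25.0
```

Request:
apply_moves:
  series:
    - {"offset": [0, 0, -0.05], "rot": [0, 0, 0]}
    - {"offset": [0, 0, -0.1], "rot": [0, 0, 0]}
    - {"offset": [0, 0, -0.1], "rot": [0, 0, 0]}
    - {"offset": [0, 0, -0.1], "rot": [0, 0, 0]}

```text
time: 22.8
position: [0.5772, 0.1963, 0.1131]
tool_rot: [0.664, 0.748, 0.0, 0.0]
ft_force: [0.2, -0.6, -0.9]
grip_width: 0.0254
grip_force: 25.0
```

Request:
apply_moves:
  series:
    - {"offset": [0, 0, -0.05], "rot": [0, 0, 0]}
    - {"offset": [0, 0, -0.1], "rot": [0, 0, 0]}
    - {"offset": [0, 0, -0.1], "rot": [0, 0, 0]}
    - {"offset": [0, 0, -0.1], "rot": [0, 0, 0]}

```text
time: 23.2
position: [0.5772, 0.1963, 0.113]
tool_rot: [0.664, 0.748, 0.0, 0.0]
ft_force: [-1.7, -0.8, 5.2]
grip_width: 0.026
grip_force: 25.0
```

Contact made (5 N). I'll open to about 46 mm, then check before backing out.

Request:
apply_moves:
  series:
    - {"offset": [0, 0, 0.05], "rot": [0, 0, 0]}
    - {"offset": [0, 0, 0.05], "rot": [0, 0, 0]}
    - {"offset": [0, 0, 0.05], "rot": [0, 0, 0]}
  newtons: 8

```text
time: 23.5
position: [0.5773, 0.1963, 0.113]
tool_rot: [0.664, 0.748, 0.0, 0.0]
ft_force: [-1.6, 0.1, 5.1]
grip_width: 0.0259
grip_force: 8.0
```

Request:
apply_moves:
  series:
    - {"offset": [0, 0, 0], "rot": [0, 0, 0]}
    - {"offset": [0, 0, 0], "rot": [0, 0, 0]}
    - {"offset": [0, 0, 0], "rot": [0, 0, 0]}
    - {"offset": [0, 0, 0], "rot": [0, 0, 0]}
    - {"offset": [0, 0, 0], "rot": [0, 0, 0]}
    - {"offset": [0, 0, 0], "rot": [0, 0, 0]}
    - {"offset": [0, 0, 0], "rot": [0, 0, 0]}
  hand: 0.6

```text
time: 24.2
position: [0.5772, 0.1963, 0.1125]
tool_rot: [0.664, 0.748, 0.0, 0.0]
ft_force: [0.3, -0.5, -0.2]
grip_width: 0.0519
grip_force: 0.0
```

Request:
apply_moves:
  series:
    - {"offset": [0, 0, 0.5], "rot": [0, 0, 0]}
    - {"offset": [0, 0, 1.5], "rot": [0, 0, 0]}
    - {"offset": [0, 0, 3], "rot": [0, 0, 0]}
    - {"offset": [0, 0, 5], "rot": [0, 0, 0]}
    - {"offset": [0, 0, 8], "rot": [0, 0, 0]}
    - {"offset": [0, 0, 11], "rot": [0, 0, 0]}
    - {"offset": [0, 0, 14], "rot": [0, 0, 0]}
    - {"offset": [0, -4, 17], "rot": [0, 0, 0]}
    - {"offset": [0, -8, 18], "rot": [0, 0, 0]}
    - {"offset": [0, -10, 18], "rot": [0, 0, 0]}
    - {"offset": [0, -10, 18], "rot": [0, 0, 0]}
    - {"offset": [0, -10, 18], "rot": [0, 0, 0]}

```text
time: 25.4
position: [0.5771, 0.0962, 0.2932]
tool_rot: [0.664, 0.748, 0.001, 0.0]
ft_force: [-0.1, 1.3, -0.4]
grip_width: 0.0522
grip_force: 0.0
```

```bash
python3 - <<'E'
from h import *
o=get_obs();print(o['time'],o['position'],o['grip_width'])
for cam in('scene','wrist'):
    snap(cam,cam+'9')
    for q in('power_bank','bank_mid'): print(cam,[(np.round(d['centre'],4).tolist(),round(d['conf'],2)) for d in nets.spot_point(cam,q)[:3]])
    print(cam,[(np.round(d['centre'],3).tolist(),round(d['conf'],2)) for q in('notebook','carton') for d in nets.spot_point(cam,q)[:1]])
s=cv2.imread('pics/scene9.png')[190:360,130:300];w=cv2.imread('pics/wrist9.png')[0:260,220:480]
cv2.imwrite('pics/c9.png',np.hstack([cv2.resize(s,(400,400)),cv2.resize(w,(400,400))]))
E
```

```text
25.4 [0.57706498 0.0962159  0.29322215] 0.05219644331585187
scene [([0.5741, 0.1953, 0.0177], 0.76)]
scene [([0.5775, 0.1934, 0.0711], 0.7)]
scene [([0.466, -0.162, -0.001], 0.82)]
wrist [([0.5764, 0.1951, 0.0144], 0.91)]
wrist []
wrist []
```

View pics/c9.png

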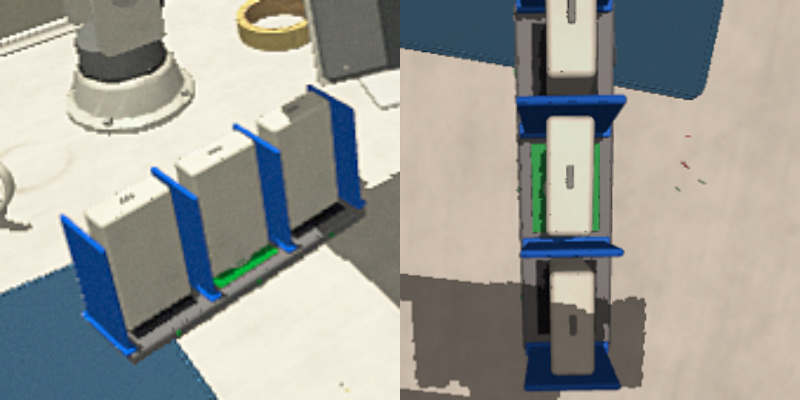

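The combined crop shows the bank standing squarely and centred on the green pad. Its neighbours and the carton have not moved. The bank's measured middle is (0.5775, 0.1934, 0.071), against the pad centre at (0.578, 0.1957).

```bash
python3 -c "
from rig import hand_in
print(hand_in())"
```

```text
the job is handed in; nothing more can be done
None
```

The power bank stands on the green pad, let go, upright and about 2 mm from centre; the job is handed in at about 25 s of the 72 s limit, but the hand-in returned no verdict.

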